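# Roll the grinder roller up to its stop and hold it on the switch

### The arm

A 7-joint arm with a two-finger parallel gripper is mounted at the origin on the work surface. World frame = base frame: x ahead of the robot, y to its left, z up, the work surface at z = 0. Lengths are in m, angles in rad, forces in N, time in s.
With the tool pointing down it reaches from about 0.425 to 0.95 m from the base axis. Payload 16.7 kg.
Tool frame: the origin (TCP) lies between the finger pads; the fingertips stand 8 mm ahead of it and the grasp point (between the pads) lies 11 mm behind it; y points along the fingers, x is the direction in which the jaws open and shut, and the axes are right-handed (so a half turn about y gives the same grasp; the last joint's range is limited). The gripper opens to 94 mm and grips with 3 to 60 N. Pads are 16 mm wide; open, the fingers measure 119 mm over their backs; the gripper's body (75 mm by 177 mm) begins 78 mm behind the grasp point.
Start: joints at [-1.387, 0.426, 0.074, 1.606, -0.034, 1.111, -0.067], TCP at [0.221, 0.638, 0.213] pointing down, gripper open.
Joint ranges: [-2.85, 2.85], [-0.5, 2.14], [-1.23, 1.37], [0.21, 2.46], [-1.02, 4.16], [0.16, 2.05], [-2.73, 2.73]. Speed limits (rad/s): [1.89, 1.89, 2.39, 2.39, 3.01, 3.01, 3.01].

### API

Orientations are given as a unit quaternion [w, x, y, z].
In Python, from cell import * gives the robot as it stands. The module is installed in compiled form; this text tells all that it offers.
- The arm moves only by the tool servo_tool, never from a script. Its argument "increments" is one flat list of numbers, 7 for each row, row after row: the shift along the tool's x, y, z as a fraction of full scale, then the turn, a rotation vector about the tool's x, y, z as a fraction of full scale, then the finger opening in mm, from 0 to 94. In form: [tx, ty, tz, rx, ry, rz, fingers, tx, ty, tz, rx, ry, rz, fingers, ...]. A call has 1 to 5 rows; each row is the pose to reach, as a shift and turn from the pose measured when the call began, along the tool's axes at that moment, turning the shorter way round; what a row does not reach only later rows make up. Full scale, the value 1, is 0.25 m for a shift and 2 pi rad for a turn. A row lasts 1/12 s, in which the tool goes at most 41.7 mm and 7.16 degrees, less where a joint would pass 70% of its speed; a pose out of reach is approached as far as the arm can. A call with a number of a shift or a turn outside -1 to 1 is refused whole. A call with a gripper value outside its range is refused whole. The fingers move at their own pace and stop on an object; "force" is the grip in N (left out, the last holds). Time passes only in rows, so rows that repeat a pose let the fingers close. It gives the time, the measured TCP pose, the force and the opening at its end, in the units of the state.
- state(): the state, without advancing time (a new reading comes with each control period).
- get_image(name): name is "scene" or "top" or "wrist"; returns a dict with "pixels" (384x512x3 uint8, red, green, blue), "fx", "fy", "cx", "cy" (pixels), "world_to_cam" (4x4, takes a point from world to camera coordinates). Camera axes: x right, y down, z forward; pixel columns grow to the right and rows downward; lengths in m; the calibration is good to about 2 mm. A picture is of the moment at which its call begins. There is no depth.
- close_job(): hands the job in, once; it reports no verdict.
Trained networks look in a picture, given as the dict that the camera call returned (one of the last four; its "shot" number tells which), for a name from the list of things; names that differ only in an ending like _2 or _b are one class to them, and where a whole thing is asked for, a point or a joint stands for the part that bears it (a point fixed in the world has none). Each returns a list of dicts, best first, with "score" (0 to 1); they miss things now and then, are a little off and sometimes report something else, mostly with a low value. They report only what shows in the picture. A call takes as long as a camera call. They do not tell look-alikes from the thing itself.
- find_in(picture, target): "location" ([column, row] in pixels, amid what is visible of it).
- landmark_of(picture, target): "location" ([column, row] in pixels: a listed point, or the origin of a listed thing).
The state is a dict: "time_s": time; "joint_pos": joint angles; "joint_velocities": joint speeds; "joint_torque": joint torques, N m; "eef_pos": TCP position; "orientation": TCP orientation; "contact_force": force on the tool from outside, world axes, zero at the start; "moment": the same for the moment, N m; "gripper_width": finger opening in m.
Only numpy, scipy, OpenCV 4.12 (cv2) and the standard library are available. Lean on these libraries where they do the work, as an engineer would, in place of code of your own. Each camera call takes 0.05 s, during which the arm holds its last target.

### The job

With the fingertips, push the aluminium grinder roller slowly up the green ramp until it sits square against the yellow stop at the top with the red plunger pressed fully in, and finish while still holding it there. Stay behind it all the way so that it never runs back down the slope, do not lift it off the ramp, and leave the other things on the bench where they are.

Things in the scene. Friction and masses are not known exactly. Their poses are not given: they have to be found in the camera images.
- ramp: Fixed green loading ramp, 360 mm long, 120 mm wide. Origin: centre of its underside, on the bench top; x points uphill (horizontal), y to the left across it, z up. From x = -180 to -60 mm it is a level apron with its top 12 mm above the bench, ended at x = -174 to -180 mm by a lip 5 mm above the apron. At x = -60 mm the slope begins, rising at 8 degrees for 220 mm up to the stop. Both long sides have dark steel cheeks, 108 mm apart inside, 15 mm above apron and slope.
- deck: The ramp's sloping part (fixed to it). Origin: where apron and slope meet, on the surface, middle of the width; x points up along the slope, y to the left across it, z square to the surface. The flat face of the yellow stop, 36 mm high, full width, lies at x = 220 mm, so the roller is home with its centre at x = 195 mm, z = 25 mm.
- roller: Loose turned aluminium roller, a plain smooth slippery cylinder of diameter 50 mm and length 100 mm, about 0.5 kg, lying across the apron at the ramp's foot at the start. Origin: its centre; y is its axis of rotation. A few newtons push it up the slope; let go there it rolls back down.
- plunger (a joint): Red spring plunger, 14 mm wide, in the middle of the stop's face, its axis 25 mm above the slope. 0 = out (6 mm proud of the face), 0.006 m = pressed in flush. Springs back; the force grows from 0.9 N to 2.7 N.
- hammer: Hammer lying flat beside the ramp. Bystander, to be left alone; origin at the middle of its underside.
- oil_can: Blue can, 56 mm wide, 85 mm tall. Bystander, to be left alone; origin at the middle of its underside.
- sleeve: Brass bearing sleeve standing on end, 42 mm wide, 45 mm tall. Bystander, to be left alone; origin at the middle of its underside.
- screwdriver: Screwdriver lying beside the ramp. Bystander, to be left alone; origin at the middle of its underside.
- billet: Dark steel bar, 30 x 90 x 30 mm, lying. Bystander, to be left alone; origin at the middle of its underside.
- wrench: Wrench lying on the bench. Bystander, to be left alone; origin at the middle of its underside.
- jar: Jar, 70 mm wide, 90 mm tall. Bystander, to be left alone; origin at the middle of its underside.
Things that resemble listed ones, but are neither listed nor needed, are in the scene too. Leave any brown look-alike of the roller alone.

How it is judged:
On the way, in this order (a step that is already met when the one before it is completed fails the run):
1. the roller is pushed onto the slope by the fingers (x of roller in the frame of deck above 0.06 m and distance between the grasp point and roller below 0.11 m).
2. the roller is home against the stop with the plunger in, held by the fingers (value of joint plunger above 0.0042 m and x of roller in the frame of deck above 0.192 m and z of roller in the frame of deck between 0.02 and 0.031 m and angle between the y axis of roller and the y axis of deck, either way round below 0.08 rad and contact force between the fingers and roller above 0.2 N), for 0.3 s.
At the end, for the whole second after the job is handed in: The program ends holding: the fingers still touch the roller (over 0.2 N), it rests within 3 mm of its home against the stop, on the slope's surface (within 6 mm), square to within 0.08 rad and still (under 0.02 m/s), and the plunger is in by more than 4.2 of its 6 mm (all of step 2 and linear speed of roller below 0.02 m/s); the arm keeps its last pose, push and grip.
It fails at once if the roller is lifted more than 10 mm off the ramp ((x of roller in the frame of deck above 0 m and z of roller in the frame of deck above 0.035 m) or (x of roller in the frame of deck below 0 m and height (world z) of roller above 0.047 m)).
It fails at once if the roller is left alone on the slope (fingers more than 110 mm from its centre) (x of roller in the frame of deck above 0.015 m and distance between the grasp point and roller above 0.11 m).
It fails at once if the roller runs free or is struck (faster than 0.3 m/s) (linear speed of roller above 0.3 m/s).
It fails at once if another thing on the bench is moved more than 20 mm (distance of any of hammer, oil_can, sleeve, screwdriver, billet, wrench, jar from where it was at the start of the episode above 0.02 m).
It also fails if it takes over 38 s, if anything falls off the work surface, if the arm or the gripper's body presses on something with over 40 N, if the wrist force passes 120 N, or if a joint passes its speed limit or range.

## Working session

There is one attempt and no reset: what is moved stays moved. The work goes in short steps, Python scripts to look and compute and a tool call to move; the robot and the scene stay as the last step left them, time stands still between calls to the robot, and variables do not carry over. Pictures are saved under pics/ and viewed, and the job is handed in when it is done.

Besides the shell and the picture viewer there is one more tool, called after ">>>" as name(argument=value, ...), one argument or row to a line, values as JSON. servo_tool: Moves the arm, as the interface text tells. Its arguments: {"type":"object","properties":{"increments":{"type":"array"},"force":{"type":"number"}},"required":["increments"]}

```bash
mkdir -p pics; cat > h.py <<'E'
from cell import *
import numpy as np, cv2
from scipy.spatial.transform import Rotation as R
def save(im,name): cv2.imwrite('pics/'+name,cv2.cvtColor(im['pixels'],cv2.COLOR_RGB2BGR))
def ray(im,p):
    M=np.array(im['world_to_cam']);Rm=M[:3,:3];c=-Rm.T@M[:3,3]
    d=Rm.T@np.array([(p[0]-im['cx'])/im['fx'],(p[1]-im['cy'])/im['fy'],1]);return c,d
def atz(im,p,z):
    c,d=ray(im,p);return c+d*(z-c[2])/d[2]
def proj(im,X):
    M=np.array(im['world_to_cam']);X=np.atleast_2d(X);q=X@M[:3,:3].T+M[:3,3]
    return np.c_[q[:,0]/q[:,2]*im['fx']+im['cx'],q[:,1]/q[:,2]*im['fy']+im['cy']]
E
python3 - <<'E'
from h import *
s=state();print(s)
for n in['scene','top']:
    im=get_image(n);save(im,n+'1.png')
    print(n,im['fx'],np.round(im['world_to_cam'],3).tolist())
    for t in ['ramp','deck','roller','plunger']:
        print(t,[(np.round(r['location'],1).tolist(),round(r['score'],2)) for r in landmark_of(im,t)][:4])
E
```

```text
{'time_s': 0.0, 'joint_pos': array([-1.38751946,  0.42673266,  0.0738491 ,  1.60658888, -0.03409253,
        1.11082202, -0.06711704]), 'joint_velocities': array([-0.00057555,  0.00208027,  0.00109522,  0.00119036, -0.00072762,
       -0.00106758, -0.00054814]), 'joint_torque': array([ 1.84637698e-03, -9.35821867e+01,  3.66764478e+00, -4.54199195e+01,
       -4.87161381e-02,  2.00299686e-02,  1.47859773e-04]), 'eef_pos': array([0.2203913 , 0.63755378, 0.21278313]), 'orientation': array([-0.57562099,  0.57620759,  0.40992126, -0.41062129]), 'contact_force': array([-0.26135904, -1.37857721, -0.33848027]), 'moment': array([-0.01191498,  0.03649829, -0.01647958]), 'gripper_width': 0.0937479747286446}
scene 441.0565393264641 [[-0.886, 0.463, 0.01, 0.489], [0.358, 0.699, -0.618, -0.123], [-0.294, -0.544, -0.786, 1.533], [0.0, 0.0, 0.0, 1.0]]
ramp [([264.8, 221.0], 0.63), ([321.1, 223.7], 0.28)]
deck [([253.8, 200.4], 0.78)]
roller [([217.4, 159.8], 0.87), ([240.5, 186.9], 0.72), ([294.0, 153.1], 0.63), ([283.7, 192.2], 0.5)]Traceback (most recent call last):
  File "<stdin>", line 7, in <module>
ValueError: it knows: billet, deck, hammer, jar, oil_can, ramp, roller, screwdriver, sleeve, wrench
```

```bash
python3 - <<'E'
from h import *
for n in['scene','top']:
    im=get_image(n);save(im,n+'2.png')
    print(n,im['fx'],np.round(im['world_to_cam'],3).tolist())
    for t in ['ramp','deck','roller','oil_can','jar']:
        print(t,[(np.round(r['location'],1).tolist(),round(r['score'],2)) for r in landmark_of(im,t)][:4])
s=state();print(R.from_quat(np.roll(s['orientation'],-1)).as_matrix().round(3))
E
```

```text
scene 441.0565393264641 [[-0.886, 0.463, 0.01, 0.489], [0.358, 0.699, -0.618, -0.123], [-0.294, -0.544, -0.786, 1.533], [0.0, 0.0, 0.0, 1.0]]
ramp [([265.7, 219.3], 0.59)]
deck [([251.7, 202.7], 0.68)]
roller [([216.8, 159.2], 0.82), ([241.7, 187.4], 0.81), ([292.4, 149.8], 0.59)]
oil_can [([278.6, 275.9], 0.58)]
jar [([226.4, 129.7], 0.83)]
top 431.66385701939834 [[-0.0, -1.0, -0.005, -0.01], [-0.995, 0.001, -0.095, 0.57], [0.095, 0.005, -0.995, 1.361], [0.0, 0.0, 0.0, 1.0]]
ramp [([247.9, 203.7], 0.59), ([290.0, 150.0], 0.48)]
deck []
roller [([310.4, 265.5], 0.98), ([285.4, 191.8], 0.95), ([336.2, 193.6], 0.73)]
oil_can [([192.7, 181.5], 0.76)]
jar [([370.7, 218.9], 0.92)]
[[ 0.327 -0.    -0.945]
 [ 0.945 -0.     0.327]
 [-0.    -1.     0.   ]]
```

View pics/scene1.png

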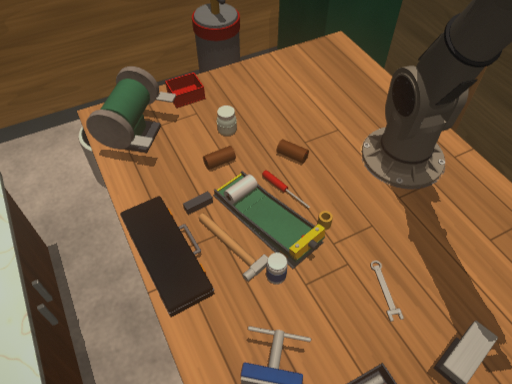

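View pics/top2.png

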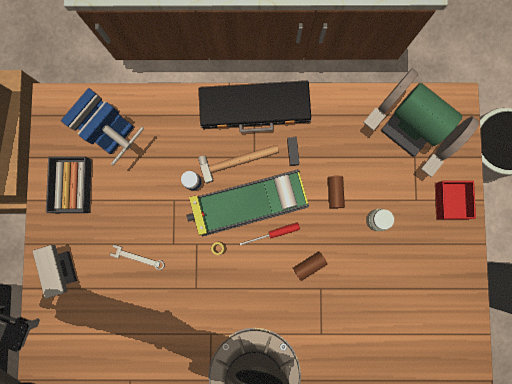

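```bash
python3 - <<'E'
import cv2
a=cv2.imread('pics/top2.png')[155:255,175:355]; cv2.imwrite('pics/c1.png',cv2.resize(a,None,fx=4.4,fy=4.4,interpolation=cv2.INTER_CUBIC))
a=cv2.imread('pics/scene1.png')[140:270,195:345]; cv2.imwrite('pics/c2.png',cv2.resize(a,None,fx=4.5,fy=4.5,interpolation=cv2.INTER_CUBIC))
E
```

```text
(no output)
```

View pics/c1.png

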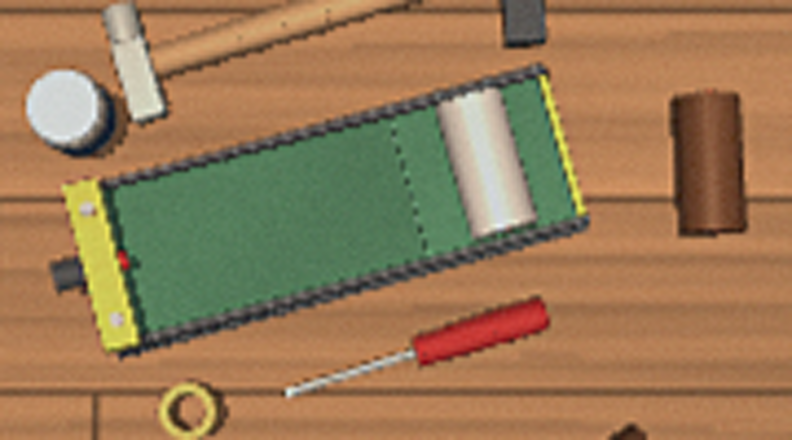

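View pics/c2.png

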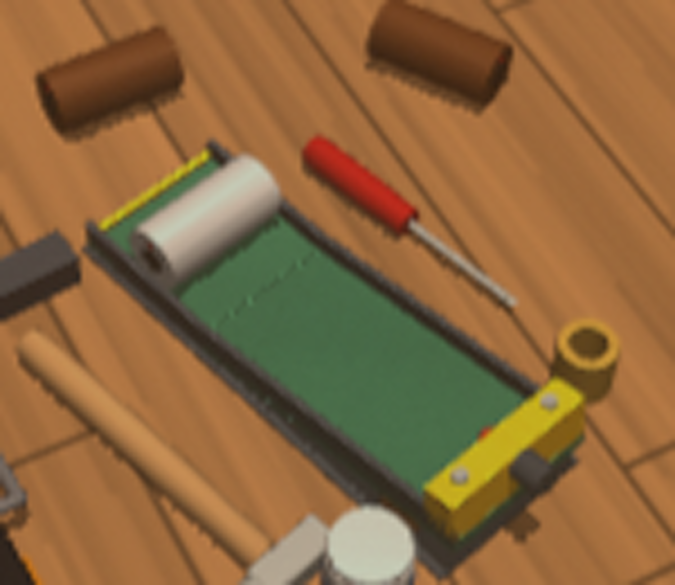

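```bash
cat > fit.py <<'E'
from h import *
from scipy.optimize import least_squares
a=np.deg2rad(8)
def deck(x,y,z): return [-.06+x*np.cos(a)-z*np.sin(a),y,.012+x*np.sin(a)+z*np.cos(a)]
T=get_image('top');S=get_image('scene')
t=lambda x,y:(x/4.4+175,y/4.4+155); s=lambda x,y:(x/4.5+195,y/4.5+140)
D=[(T,t(546,68),[-.18,-.06,.027]),(T,t(588,223),[-.18,.06,.027]),(T,t(393,122),[-.06,-.054,.012]),(T,t(425,252),[-.06,.054,.012]),
(T,t(100,181),deck(.22,-.06,.036)),(T,t(138,348),deck(.22,.06,.036)),
(S,s(101,229),[-.18,-.054,.017]),(S,s(209,151),[-.18,.054,.017]),(S,s(318,250),[-.06,.054,.012]),(S,s(428,489),deck(.22,-.06,.036)),(S,s(558,380),deck(.22,.06,.036))]
def W(p,L): return np.array([p[0],p[1],0])+R.from_euler('z',p[2]).apply(L)
f=lambda p:np.concatenate([(proj(im,W(p,L))[0]-px) for im,px,L in D])
r=least_squares(f,[.57,0,1.8],loss='soft_l1');print(r.x,np.rad2deg(r.x[2]));print(f(r.x).reshape(-1,2).round(1))
if __name__=='__main__':
    p=r.x
    # roller: ends in top: corners of silhouette at centre height
    for im,pt in((T,t(486,162)),(S,s(207,217))):
        w=atz(im,pt,.040);print('roller ramp',R.from_euler('z',-p[2]).apply(w-[p[0],p[1],0]).round(4),w)
    w=[atz(T,t(*q),.062) for q in((467,95),(507,228))];print('axis yaw',np.rad2deg(np.arctan2(*(w[1]-w[0])[[1,0]])),np.linalg.norm(w[1]-w[0]))
    print('home world',W(p,deck(.195,0,.025)),'deck0',W(p,deck(0,0,0)),'u',np.cos(p[2]),np.sin(p[2]))
    np.save('p.npy',p)
E
python3 fit.py
```

```text
[0.54081161 0.01713506 1.83819678] 105.32091742729591
[[-1.1 -0.2]
 [-0.4  0.4]
 [-1.7 -0.3]
 [-0.1  2.1]
 [-1.7 -0.1]
 [-0.6 -0.5]
 [-1.9 -0.9]
 [-0.5 -0.9]
 [ 0.2 -0.8]
 [-0.7 -1.2]
 [-0.  -1.5]]
roller ramp [-0.121  -0.0023  0.04  ] [ 0.57503969 -0.09893653  0.04      ]
roller ramp [-0.1164 -0.0011  0.04  ] [ 0.57266021 -0.09485424  0.04      ]
axis yaw -163.6803317105957 0.09922844724493389
home world [0.50656196 0.14215134 0.06389546] deck0 [ 0.55666512 -0.0407326   0.012     ] u -0.26422517104417437 0.9644610199415407
```

>>> servo_tool(
  increments=[-0.11,0,-0.11,0,0.016,0,56,-0.22,0,-0.22,0,0.032,0,56,-0.33,0,-0.33,0,0.048,0,56,-0.44,0,-0.44,0,0.064,0,56,-0.55,0,-0.55,0,0.08,0,56],
  force=20,
)

```text
time_s: 1.32
eef_pos: [0.306, 0.4613, 0.2135]
orientation: [0.661, -0.66, -0.253, 0.253]
contact_force: [0.8, -0.1, 0.3]
gripper_width: 0.0639
```

```bash
cat > need.py <<'E'
from h import *
import sys
p=np.load('p.npy')
def need(rx,ry,z):
    s=state();M=R.from_quat(np.roll(s['orientation'],-1));m=M.as_matrix()
    u=np.array([np.cos(p[2]),np.sin(p[2]),0]);v=np.array([-u[1],u[0],0])
    G=np.c_[-v,[0,0,-1],u]
    tgt=np.array([p[0],p[1],0])+rx*u+ry*v;tgt[2]=z
    e=s['eef_pos']
    print('t',s['time_s'],'ramp pos',((e-[p[0],p[1],0])@u).round(4),((e-[p[0],p[1],0])@v).round(4),'z',e[2].round(4),'F(u,v,z)',np.round([s['contact_force']@u,s['contact_force']@v,s['contact_force'][2]],2),'w',round(s['gripper_width'],4))
    print('q',s['joint_pos'].round(2))
    print('shift',(m.T@(tgt-e)/.25).round(4),'turn',((M.inv()*R.from_matrix(G)).as_rotvec()/2/np.pi).round(4))
need(*map(float,sys.argv[1:]))
E
python3 need.py -0.168 0 0.2
```

```text
t 1.3167 ramp pos 0.4904 0.1091 z 0.2135 F(u,v,z) [-0.33 -0.7   0.28] w 0.0639
q [-1.29  0.23  0.22  1.89 -0.06  1.03 -0.31]
shift [-0.7859  0.0532 -2.5512] turn [-0.      0.0737 -0.    ]
```

>>> servo_tool(
  increments=[-0.05,0,-0.16,0,0.015,0,56,-0.1,0,-0.32,0,0.03,0,56,-0.15,0,-0.48,0,0.045,0,56,-0.2,0,-0.64,0,0.06,0,56,-0.25,0.01,-0.78,0,0.0737,0,56],
)

```text
time_s: 1.73
eef_pos: [0.3904, 0.2725, 0.2115]
orientation: [0.702, -0.701, -0.093, 0.092]
contact_force: [0.6, 0.1, -0.8]
gripper_width: 0.0565
```

```bash
python3 need.py -0.168 0 0.2
```

```text
t 1.7333 ramp pos 0.286 0.0776 z 0.2115 F(u,v,z) [-0.03 -0.62 -0.85] w 0.0565
q [-1.11  0.09  0.39  2.06 -0.04  0.99 -0.43]
shift [ 0.3197  0.044  -1.8144] turn [-0.0002 -0.0008  0.0002]
```

>>> servo_tool(
  increments=[0.03,0,-0.16,0,0,0,56,0.06,0,-0.32,0,0,0,56,0.1,0,-0.48,0,0,0,56,0.13,0,-0.64,0,0,0,56,0.17,0.01,-0.8,0,0,0,56],
)

```text
time_s: 2.15
eef_pos: [0.4839, 0.0884, 0.2095]
orientation: [0.702, -0.7, -0.093, 0.092]
contact_force: [1.6, 1.3, 0.1]
gripper_width: 0.056
```

```bash
python3 need.py -0.168 0 0.2
```

```text
t 2.15 ramp pos 0.0838 0.0361 z 0.2095 F(u,v,z) [ 0.85 -1.88  0.11] w 0.056
q [-0.83  0.13  0.58  2.04 -0.09  0.99  0.05]
shift [ 0.1493  0.0363 -1.0065] turn [-0.0003 -0.0008  0.0004]
```

>>> servo_tool(
  increments=[0.03,0.01,-0.16,0,0,0,56,0.06,0.02,-0.32,0,0,0,56,0.09,0.03,-0.48,0,0,0,56,0.12,0.03,-0.64,0,0,0,56,0.15,0.036,-0.8,0,0,0,56],
)

```text
time_s: 2.57
eef_pos: [0.5727, -0.0968, 0.2004]
orientation: [0.702, -0.7, -0.094, 0.092]
contact_force: [0.1, 1.4, 0.6]
gripper_width: 0.0558
```

>>> servo_tool(
  increments=[0,0,-0.08,0,0,0,56,0,0,-0.16,0,0,0,56,0,0,-0.2,0,0,0,56,0,0,-0.2,0,0,0,56],
)

```text
time_s: 2.9
eef_pos: [0.5856, -0.1474, 0.2003]
orientation: [0.702, -0.701, -0.093, 0.091]
contact_force: [-0.3, 0.6, 0.9]
gripper_width: 0.0559
```

```bash
python3 need.py -0.168 0 0.1; python3 - <<'E'
from h import *
for n in('top','wrist','scene'):
    im=get_image(n);save(im,n+'3.png')
E
```

```text
t 2.9 ramp pos -0.1705 0.0002 z 0.2003 F(u,v,z) [0.64 0.14 0.88] w 0.0559
q [-0.38  0.38  0.67  1.82 -0.27  1.04  0.66]
shift [-3.000e-04  4.011e-01  9.500e-03] turn [-0.0002 -0.0012  0.0005]
```

View pics/wrist3.png

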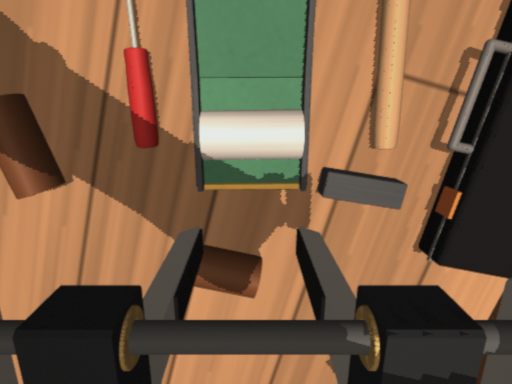

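View pics/scene3.png

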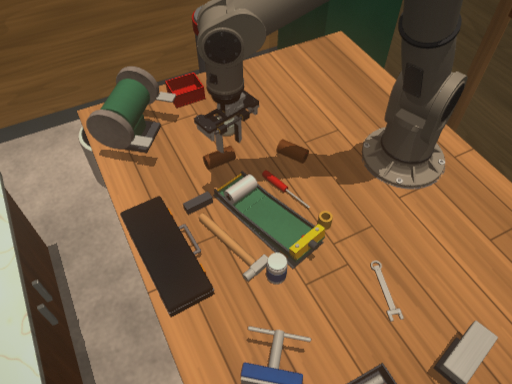

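```bash
python3 - <<'E'
from h import *
p=np.load('p.npy');im=get_image('wrist')
W=lambda L:np.array([p[0],p[1],0])+R.from_euler('z',p[2]).apply(L)
for L in([-.18,-.054,.017],[-.18,.054,.017],[-.06,-.054,.012],[-.06,.054,.012]): print(L,proj(im,W(L)).round(1))
for px in((205,187),(300,187),(201,78),(303,78)):
    w=atz(im,px,.017 if px[1]>100 else .012);print(px,R.from_euler('z',-p[2]).apply(w-[p[0],p[1],0]).round(4))
for r in landmark_of(im,'roller'):
    w=atz(im,r['location'],.037);print(r['location'],R.from_euler('z',-p[2]).apply(w-[p[0],p[1],0]).round(4))
cv2.imwrite('pics/w4.png',cv2.cvtColor(cv2.resize(im['pixels'][60:260,160:350],None,fx=4,fy=3,interpolation=cv2.INTER_CUBIC),cv2.COLOR_RGB2BGR)) 
E
```

```text
[-0.18, -0.054, 0.017] [[294.9 187.8]]
[-0.18, 0.054, 0.017] [[199.5 188.4]]
[-0.06, -0.054, 0.012] [[298.1  75.6]]
[-0.06, 0.054, 0.012] [[194.8  76.1]]
(205, 187) [-0.1785  0.0477  0.017 ]
(300, 187) [-0.1791 -0.0598  0.017 ]
(201, 78) [-0.0619  0.0476  0.012 ]
(303, 78) [-0.0624 -0.0592  0.012 ]
[250.1, 136.5] [-0.1202 -0.0034  0.037 ]
[214.2, 265.4] [-0.2661  0.0383  0.037 ]
[20.4, 144.8] [-0.1274  0.2325  0.037 ]
```

View pics/w4.png

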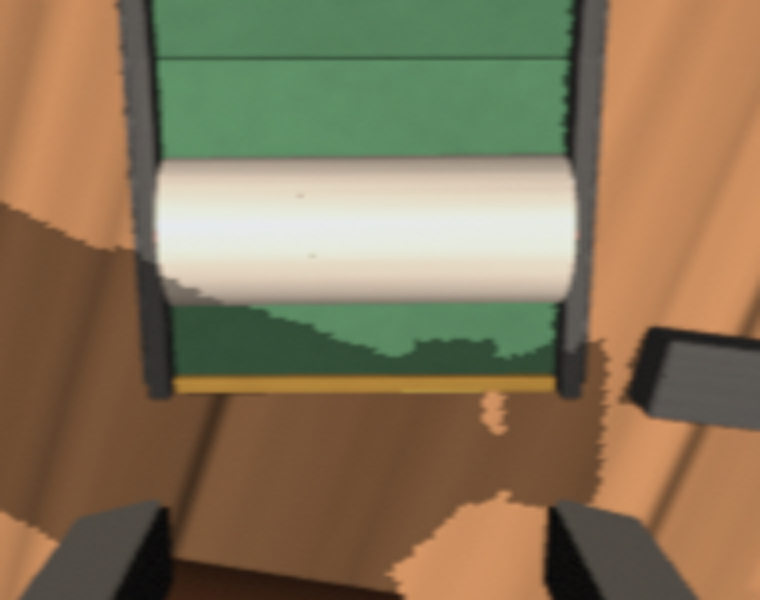

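```bash
python3 - <<'E'
import numpy as np
p=np.load('p.npy');u=np.array([np.cos(p[2]),np.sin(p[2])]);v=np.array([-u[1],u[0]])
p[:2]+=-.003*u-.004*v;np.save('p.npy',p)
E
python3 need.py -0.168 0 0.036
```

```text
t 3.15 ramp pos -0.1638 0.0032 z 0.2003 F(u,v,z) [-0.47  0.23 -0.01] w 0.056
q [-0.38  0.38  0.67  1.82 -0.27  1.04  0.65]
shift [ 0.0105  0.6574 -0.0187] turn [-0.0005 -0.0004  0.0005]
```

>>> servo_tool(
  increments=[0.005,0.12,-0.01,0,0,0,56,0.01,0.24,-0.0187,0,0,0,56,0.0105,0.36,-0.0187,0,0,0,56,0.0105,0.46,-0.0187,0,0,0,56,0.0105,0.5,-0.0187,0,0,0,56],
)

```text
time_s: 3.57
eef_pos: [0.5882, -0.1451, 0.0724]
orientation: [0.702, -0.699, -0.094, 0.094]
contact_force: [-0.1, -0.4, -0.8]
gripper_width: 0.056
```

```bash
python3 need.py -0.168 0 0.036
```

```text
t 3.5667 ramp pos -0.166 0.0011 z 0.0724 F(u,v,z) [-0.33  0.21 -0.77] w 0.056
q [-0.3   0.54  0.58  1.91 -0.4   0.81  0.76]
shift [ 0.0045  0.1455 -0.0087] turn [-0.0007 -0.0002  0.    ]
```

>>> servo_tool(
  increments=[0.004,0.04,-0.009,0,0,0,56,0.0045,0.08,-0.009,0,0,0,56,0.0045,0.12,-0.009,0,0,0,56,0.0045,0.14,-0.009,0,0,0,56,0.0045,0.1455,-0.009,0,0,0,56],
)

```text
time_s: 3.98
eef_pos: [0.5898, -0.1467, 0.0356]
orientation: [0.702, -0.699, -0.094, 0.094]
contact_force: [0.7, 0.4, 0.1]
gripper_width: 0.056
```

```bash
python3 need.py -0.168 0 0.036;python3 - <<'E'
from h import *
im=get_image('wrist');save(im,'wrist5.png')
im=get_image('scene');cv2.imwrite('pics/s5.png',cv2.cvtColor(cv2.resize(im['pixels'][120:270,190:345],None,fx=4,fy=4,interpolation=cv2.INTER_CUBIC),cv2.COLOR_RGB2BGR))
E
```

```text
t 3.9833 ramp pos -0.1679 0.0 z 0.0356 F(u,v,z) [ 0.22 -0.79  0.11] w 0.056
q [-0.26  0.59  0.54  1.92 -0.44  0.75  0.79]
shift [ 0.0001 -0.0017 -0.0002] turn [-0.0007 -0.0001 -0.    ]
```

View pics/wrist5.png

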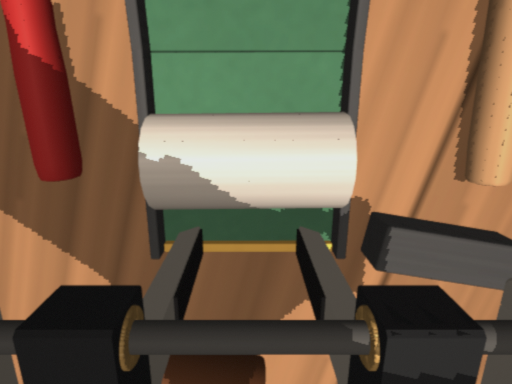

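View pics/s5.png

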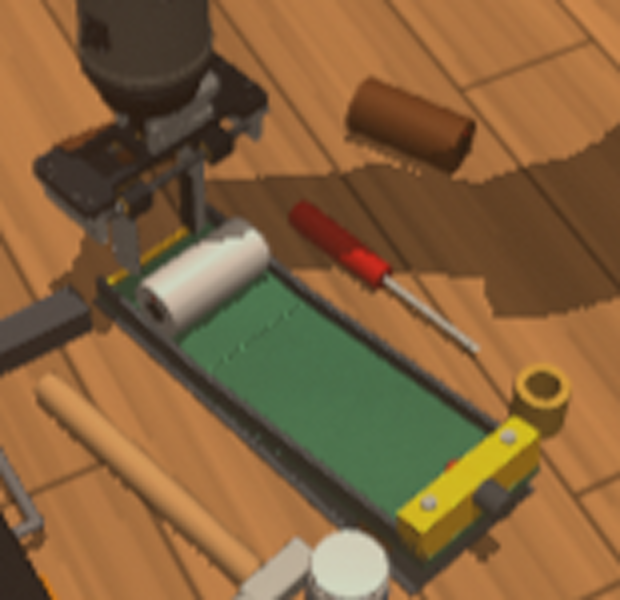

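>>> servo_tool(
  increments=[0,0,0.012,0,0,0,56,0,0,0.024,0,0,0,56,0,0,0.036,0,0,0,56,0,0,0.048,0,0,0,56,0,0,0.06,0,0,0,56],
)

```text
time_s: 4.5
eef_pos: [0.5861, -0.1319, 0.0365]
orientation: [0.702, -0.699, -0.094, 0.094]
contact_force: [-0.2, 1.3, -0.3]
gripper_width: 0.0562
```

>>> servo_tool(
  increments=[0,0,0.012,0,0,0,56,0,0,0.024,0,0,0,56,0,0,0.036,0,0,0,56,0,0,0.048,0,0,0,56,0,0,0.06,0,0,0,56],
)

```text
time_s: 4.92
eef_pos: [0.5821, -0.1171, 0.0366]
orientation: [0.702, -0.699, -0.094, 0.094]
contact_force: [1.2, -0.5, -0.2]
gripper_width: 0.0558
```

```bash
python3 need.py -0.09 0 0.036;python3 - <<'E'
from h import *
im=get_image('wrist');save(im,'wrist6.png')
E
```

```text
t 4.9167 ramp pos -0.1374 -0.0003 z 0.0366 F(u,v,z) [-0.78 -1.05 -0.19] w 0.0558
q [-0.32  0.57  0.54  1.95 -0.44  0.74  0.75]
shift [-0.0016  0.0031  0.1897] turn [-0.0007 -0.0001  0.0001]
```

View pics/wrist6.png

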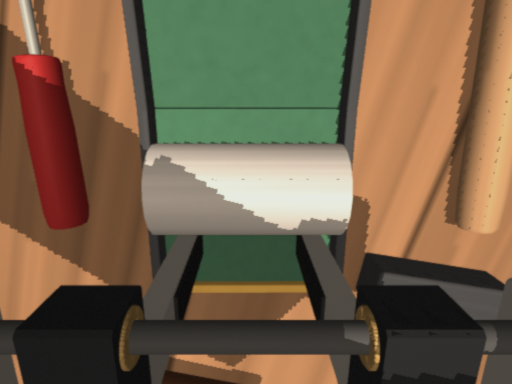

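>>> servo_tool(
  increments=[0,0,0.016,0,0,0,56,0,0,0.032,0,0,0,56,0,0,0.048,0,0,0,56,0,0,0.064,0,0,0,56,0,0,0.08,0,0,0,56],
)

```text
time_s: 5.38
eef_pos: [0.5766, -0.0968, 0.0366]
orientation: [0.703, -0.699, -0.094, 0.094]
contact_force: [-0.7, -0.1, 0.4]
gripper_width: 0.0559
```

>>> servo_tool(
  increments=[0,0,0.016,0,0,0,56,0,0,0.032,0,0,0,56,0,0,0.048,0,0,0,56,0,0,0.064,0,0,0,56,0,0,0.08,0,0,0,56],
)

```text
time_s: 5.8
eef_pos: [0.5712, -0.0771, 0.0367]
orientation: [0.703, -0.699, -0.094, 0.094]
contact_force: [0.1, -2.1, 0.5]
gripper_width: 0.0561
```

```bash
python3 need.py 0.096 0 0.061;python3 - <<'E'
from h import *
im=get_image('wrist');save(im,'wrist7.png')
E
```

```text
t 5.8 ramp pos -0.0959 -0.0004 z 0.0367 F(u,v,z) [-2.09  0.45  0.51] w 0.0561
q [-0.4   0.55  0.55  1.99 -0.43  0.72  0.69]
shift [-0.0018 -0.0935  0.768 ] turn [-0.0008 -0.      0.0001]
```

View pics/wrist7.png

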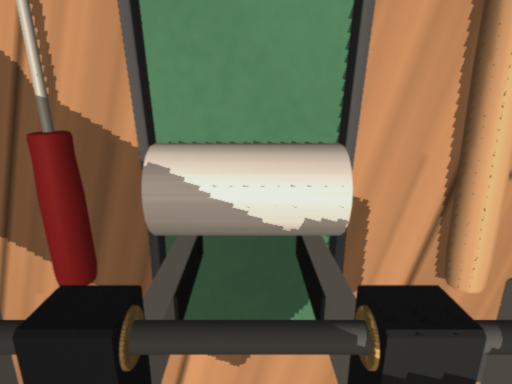

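>>> servo_tool(
  increments=[0,-0.0028,0.02,0,0,0,56,0,-0.0056,0.04,0,0,0,56,0,-0.0084,0.06,0,0,0,56,0,-0.0112,0.08,0,0,0,56,0,-0.014,0.1,0,0,0,56],
)

```text
time_s: 6.27
eef_pos: [0.5644, -0.0517, 0.0404]
orientation: [0.703, -0.699, -0.094, 0.094]
contact_force: [0.9, -1.2, 0.6]
gripper_width: 0.0564
```

>>> servo_tool(
  increments=[0,-0.0028,0.02,0,0,0,56,0,-0.0056,0.04,0,0,0,56,0,-0.0084,0.06,0,0,0,56,0,-0.0112,0.08,0,0,0,56,0,-0.014,0.1,0,0,0,56],
)

```text
time_s: 6.68
eef_pos: [0.5576, -0.0272, 0.0441]
orientation: [0.703, -0.699, -0.094, 0.094]
contact_force: [0.5, -1.3, 0.9]
gripper_width: 0.0562
```

```bash
python3 need.py 0.096 0 0.061;python3 - <<'E'
from h import *
im=get_image('wrist');save(im,'wrist8.png')
E
```

```text
t 6.6833 ramp pos -0.0442 -0.0005 z 0.0441 F(u,v,z) [-1.41 -0.09  0.89] w 0.0562
q [-0.5   0.51  0.56  2.03 -0.42  0.71  0.59]
shift [-0.0018 -0.0647  0.561 ] turn [-0.0008  0.0001  0.0001]
```

View pics/wrist8.png

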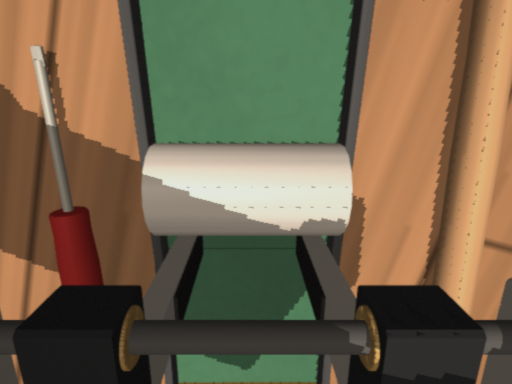

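>>> servo_tool(
  increments=[0,-0.0028,0.02,0,0,0,56,0,-0.0056,0.04,0,0,0,56,0,-0.0084,0.06,0,0,0,56,0,-0.0112,0.08,0,0,0,56,0,-0.014,0.1,0,0,0,56],
)

```text
time_s: 7.15
eef_pos: [0.5507, -0.0015, 0.0478]
orientation: [0.703, -0.699, -0.095, 0.095]
contact_force: [0.5, -1.7, 0.7]
gripper_width: 0.056
```

>>> servo_tool(
  increments=[0,-0.0028,0.02,0,0,0,56,0,-0.0056,0.04,0,0,0,56,0,-0.0084,0.06,0,0,0,56,0,-0.0112,0.08,0,0,0,56,0,-0.014,0.1,0,0,0,56],
)

```text
time_s: 7.57
eef_pos: [0.5439, 0.0231, 0.0516]
orientation: [0.703, -0.699, -0.095, 0.095]
contact_force: [0.0, -2.2, 1.1]
gripper_width: 0.0558
```

>>> servo_tool(
  increments=[0,-0.0028,0.02,0,0,0,56,0,-0.0056,0.04,0,0,0,56,0,-0.0084,0.06,0,0,0,56,0,-0.0112,0.08,0,0,0,56,0,-0.014,0.1,0,0,0,56],
)

```text
time_s: 7.98
eef_pos: [0.5371, 0.0476, 0.0553]
orientation: [0.703, -0.699, -0.095, 0.095]
contact_force: [0.8, -2.1, -0.0]
gripper_width: 0.0558
```

>>> servo_tool(
  increments=[0,-0.0028,0.02,0,0,0,56,0,-0.0056,0.04,0,0,0,56,0,-0.0084,0.06,0,0,0,56,0,-0.0112,0.08,0,0,0,56,0,-0.014,0.1,0,0,0,56],
)

```text
time_s: 8.4
eef_pos: [0.5303, 0.0722, 0.059]
orientation: [0.703, -0.699, -0.095, 0.095]
contact_force: [0.2, -1.1, 1.0]
gripper_width: 0.0559
```

```bash
python3 need.py 0.096 0 0.061;python3 - <<'E'
from h import *
im=get_image('wrist');save(im,'wrist9.png')
E
```

```text
t 8.4 ramp pos 0.0589 -0.0004 z 0.059 F(u,v,z) [-1.13  0.14  0.97] w 0.0559
q [-0.72  0.46  0.58  2.07 -0.39  0.71  0.39]
shift [-0.0016 -0.0073  0.1486] turn [-0.0009  0.0002  0.0001]
```

View pics/wrist9.png

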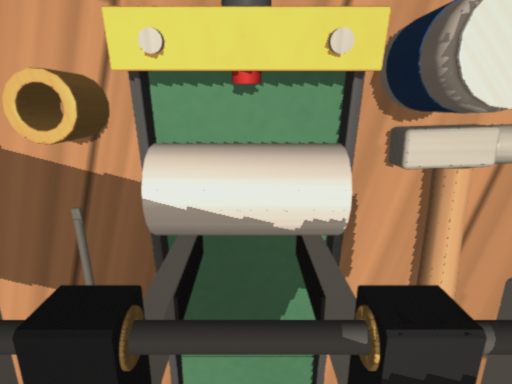

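>>> servo_tool(
  increments=[0,-0.0015,0.012,0,0,0,56,0,-0.003,0.024,0,0,0,56,0,-0.0045,0.036,0,0,0,56,0,-0.006,0.048,0,0,0,56,0,-0.0075,0.06,0,0,0,56],
)

```text
time_s: 8.87
eef_pos: [0.5261, 0.0879, 0.061]
orientation: [0.703, -0.698, -0.095, 0.095]
contact_force: [0.1, -1.7, 0.9]
gripper_width: 0.0559
```

>>> servo_tool(
  increments=[0,-0.001,0.008,0,0,0,56,0,-0.002,0.016,0,0,0,56,0,-0.003,0.024,0,0,0,56,0,-0.004,0.032,0,0,0,56,0,-0.005,0.04,0,0,0,56],
)

```text
time_s: 9.28
eef_pos: [0.5234, 0.0976, 0.0623]
orientation: [0.703, -0.698, -0.095, 0.095]
contact_force: [0.8, -2.0, 0.1]
gripper_width: 0.0559
```

```bash
python3 need.py 0.096 0 0.061;python3 - <<'E'
from h import *
im=get_image('wrist');save(im,'wrist10.png')
E
```

```text
t 9.2833 ramp pos 0.0852 -0.0004 z 0.0623 F(u,v,z) [-2.1  -0.27  0.08] w 0.0559
q [-0.77  0.45  0.59  2.08 -0.39  0.72  0.33]
shift [-0.0017  0.0055  0.0431] turn [-0.001   0.0003  0.0001]
```

View pics/wrist10.png

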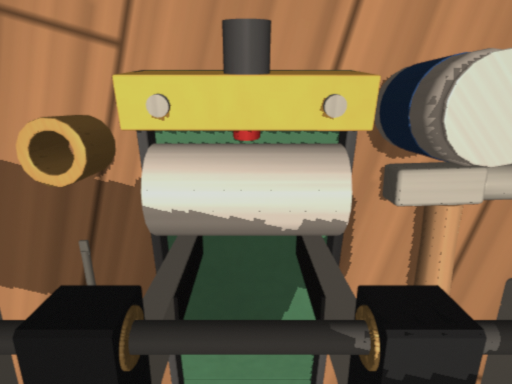

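>>> servo_tool(
  increments=[0,0,0.006,0,0,0,56,0,0,0.012,0,0,0,56,0,-0.001,0.018,0,0,0,56,0,-0.001,0.024,0,0,0,56,0,-0.002,0.03,0,0,0,56],
)

```text
time_s: 9.75
eef_pos: [0.5214, 0.1049, 0.0629]
orientation: [0.703, -0.699, -0.095, 0.095]
contact_force: [1.2, -4.5, 1.8]
gripper_width: 0.0559
```

```bash
python3 need.py 0.096 0 0.061;python3 - <<'E'
from h import *
im=get_image('wrist');save(im,'wrist11.png')
E
```

```text
t 9.75 ramp pos 0.0928 -0.0005 z 0.0629 F(u,v,z) [-4.64  0.04  1.82] w 0.0559
q [-0.79  0.45  0.59  2.08 -0.38  0.72  0.32]
shift [-0.0018  0.0078  0.0129] turn [-0.001   0.0003  0.0001]
```

View pics/wrist11.png

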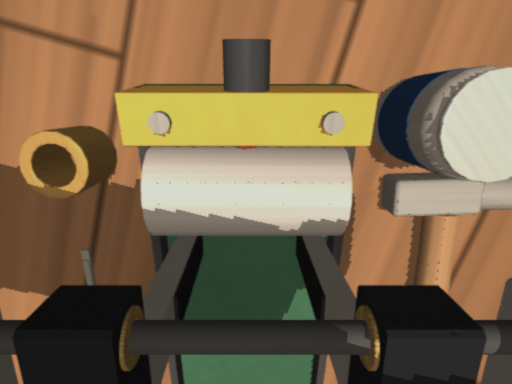

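>>> servo_tool(
  increments=[0,0,0.003,0,0,0,56,0,0,0.006,0,0,0,56,0,0,0.008,0,0,0,56,0,0,0.01,0,0,0,56,0,0,0.012,0,0,0,56],
)

```text
time_s: 10.22
eef_pos: [0.5209, 0.107, 0.0631]
orientation: [0.703, -0.699, -0.095, 0.095]
contact_force: [1.7, -12.1, 4.2]
gripper_width: 0.056
```

```bash
python3 need.py 0.096 0 0.061
```

```text
t 10.2167 ramp pos 0.095 -0.0005 z 0.0631 F(u,v,z) [-12.07   1.55   4.16] w 0.056
q [-0.79  0.45  0.59  2.08 -0.38  0.72  0.31]
shift [-0.0021  0.0085  0.0041] turn [-0.0008  0.0002  0.0001]
```

```bash
python3 - <<'E'
from h import *
im=get_image('wrist');save(im,'wrist12.png')
for i in range(8):
    im=get_image(['scene','top'][i%2]);s=state();print(s['time_s'],s['contact_force'].round(1),s['eef_pos'].round(4))
S=get_image('scene')
cv2.imwrite('pics/s12.png',cv2.cvtColor(cv2.resize(S['pixels'][140:270,195:345],None,fx=4.5,fy=4.5,interpolation=cv2.INTER_CUBIC),cv2.COLOR_RGB2BGR))
cv2.imwrite('pics/w12c.png',cv2.cvtColor(cv2.resize(cv2.imread('pics/wrist12.png')[...,::-1][80:260,100:400],None,fx=2.6,fy=2.6,interpolation=cv2.INTER_CUBIC),cv2.COLOR_RGB2BGR))
E
```

```text
10.3167 [ 1.4 -9.1  3.8] [0.5209 0.107  0.0631]
10.3667 [ 1.9 -8.4  3.4] [0.5209 0.107  0.0631]
10.4167 [ 1.  -8.7  3.9] [0.5209 0.107  0.0631]
10.4667 [ 2.  -8.4  2.8] [0.5209 0.107  0.0631]
10.5167 [ 1.8 -8.5  3.7] [0.5208 0.107  0.0631]
10.5667 [ 1.3 -8.8  4.2] [0.5209 0.107  0.0631]
10.6167 [ 1.3 -9.1  3.7] [0.5209 0.107  0.0631]
10.6667 [ 1.7 -8.5  3.9] [0.5209 0.107  0.0631]
```

View pics/w12c.png

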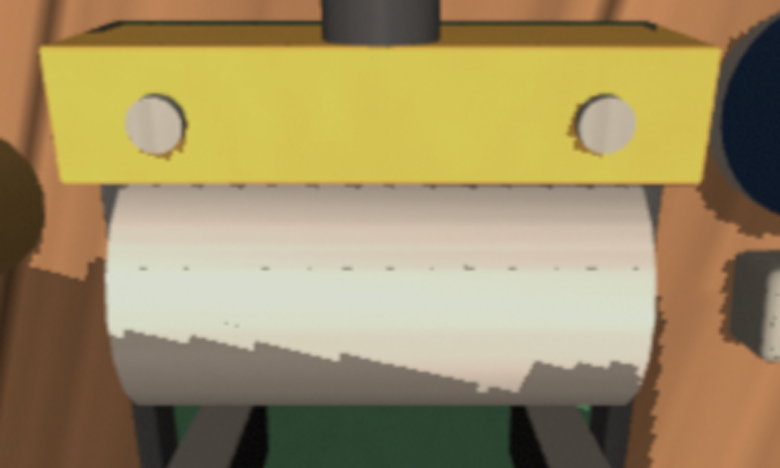

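View pics/s12.png

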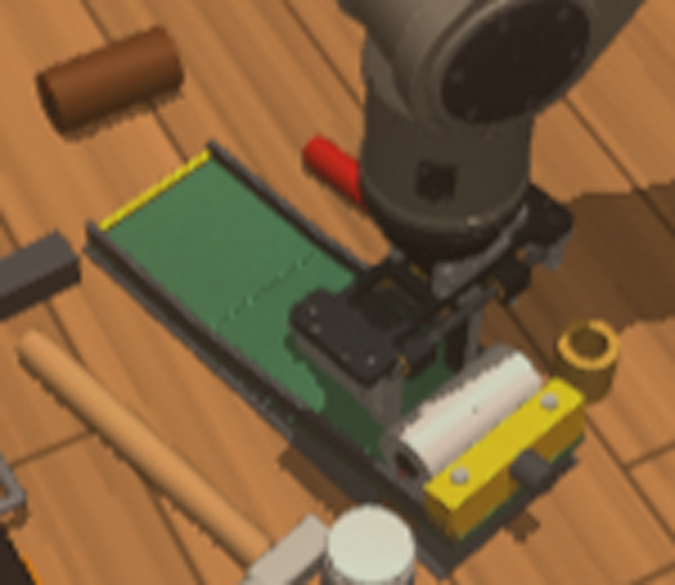

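```bash
python3 - <<'E'
from h import *
print(close_job());s=state();print(s['time_s'],s['contact_force'].round(1),s['eef_pos'].round(4))
E
```

```text
the job is handed in; nothing more can be done
None
the job is handed in; nothing more can be done
```

I pushed the aluminium roller up the ramp with both fingertips, opened 56 mm and kept behind it all the way. I handed the job in at about 10.7 s with the roller still held against the yellow stop; no verdict was reported.

**Last checks:**
- The push held steady at about 9 N along the slope direction for the last 0.35 s. That is well above the roughly 3.4 N that the spring and gravity need together.
- The tool's position was constant over that time.
- The wrist picture shows the roller flush and square to the stop with no red plunger visible. I judged plunger travel from this and the force, because it cannot be read directly.
- The scene picture shows the neighbouring things it covers, including the brown look-alike, in their places. The wrench and jar were outside that crop, but the arm did not go near them.

**Disagreement:** the wrist camera placed the ramp about 3 to 5 mm from where the top and scene cameras put it. I shifted my estimate by 3 mm along and 4 mm across the ramp before pushing, and the contact matched.

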